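# Set the bead-wire length gauge

### The job

Set the bead-wire length gauge for the next batch: take the yellow-handled stop plate out of the wooden rack and slide it, blade down, fully home into the gauge slot marked with the yellow dot. Then wind the handwheel by its red handle until the blue carriage touches the plate; move the carriage only with the wheel. Leave the green-handled plate where it stands in the rack.

Things in the scene. Friction and masses are not known exactly. Their poses are not given: they have to be found in the camera images.
- stop: Yellow-handled stop plate, about 0.16 kg: steel blade 50 mm wide (x), 6 mm thick (y), 74 mm high; on top a yellow handle block 44 (x) x 14 (y) mm, from 74 to 110 mm above the origin. Origin: centre of the blade's lower edge; z up. Starts standing in one of the rack's slots, loose, blade down, sunk 24 mm. It works either way round.
- stop_mid (a point): Centre of the yellow plate's blade, 53 mm above its lower edge, midway through the 6 mm thickness (so the blade's faces are 3 mm to either side along y). Level with the carriage's face once the plate is seated.
- spare: A second stop plate of the same form and size, with a green handle, standing in the other rack slot. Not needed; leave it.
- rack: Fixed wooden block 170 (x) x 50 (y) x 35 mm high, origin at the centre of its underside. Two slots end to end along x, centred at x = -40 and +40 mm, each 57 x 9 mm and 24 mm deep. Which plate stands in which slot varies.
- gauge: Bead-wire length gauge, fixed. Origin on the table top; the carriage runs along +y. Aluminium bed 100 mm wide (x), 46 mm high, y = -100 to 183 mm; across its top three slots (long side along x, 57 x 8.5 mm, 36 mm deep; steep bevels widen their top 9 mm to 18.5 mm) centred at x = 0, y = 60, 100, 140 mm. Grey gearbox 70 mm high at y = -200 to -100 mm; wheel axis at x = 0, y = -150 mm.
- dot_yellow: Yellow dot, 12 mm across, 3 mm high, fixed on the bed's top (origin: centre of its underside, 46 mm above the table; axes parallel to the gauge's). It marks the slot to use: the slot's centre is 40 mm along +x from it, at the same y. Seated, the plate's origin is 36 mm below the dot's. A white and a black dot mark the other slots; which is where varies.
- carriage: Blue carriage block on the bed, 70 (x) x 50 (y) x 30 mm high, from 48 to 78 mm above the table; origin at the centre of its underside, axes parallel to the gauge's. Driven only through the wheel's belt, along the gauge's y; stays where it is left.
- carriage_face (a point): Centre of the carriage's front face (towards the slots, the gauge's +y), 63 mm above the table; axes parallel to the gauge's. It is at gauge y = -30 mm + travel, travel 0 to 220 mm. When it touches the plate squarely, stop_mid is 3 mm ahead of it along y.
- wheel (a joint): Black handwheel, vertical axis, 58 mm outer radius, rim top 92 mm above the table. Angle in rad, grows clockwise seen from above, which moves the carriage towards the slots, 10 mm per radian (travel = 0.010 x angle); one to three turns are needed. It turns with about 2 N at the handle and stays where it is left.
- crank_mid (a point): Middle of the red revolving handle upright on the wheel rim, 48 mm from the wheel's axis; 120 mm above the table. The handle is a round post 20 mm across and 46 mm high (95 to 141 mm above the table) that spins freely about its own vertical axis: hold it from above and carry it round in a circle without turning the gripper.

How it is judged:
By the outcome, as a careful person would: the job done as asked, in the order asked, and still so for the second after the job is handed in, with the robot touching nothing.
It also fails if it takes over 72 s, if anything falls off the work surface, if the arm or the gripper's body presses on something with over 40 N, if the wrist force passes 120 N, or if a joint passes its speed limit or range.

### The arm

A 6-joint arm with a two-finger parallel gripper is mounted at the origin on the work surface. World frame = base frame: x ahead of the robot, y to its left, z up, the work surface at z = 0. Lengths are in m, angles in rad, forces in N, time in s.
With the tool pointing down it reaches from about 0.4 to 0.825 m from the base axis. Payload 7 kg.
Tool frame: the origin (TCP) lies at the very end of the fingers, on their centre line; the grasp point (between the pads) lies 19 mm behind it (arm.grasp_offset is the distance from the TCP to the grasp point, in m); z points along the fingers, y is the line along which they close (so a half turn about z gives the same grasp; the last joint's range is limited). The gripper opens to 88 mm and grips with 3 to 60 N. Pads are 19 mm wide; open, the fingers measure 130 mm over their backs; the gripper's body (78 mm by 193 mm) begins 47 mm behind the grasp point.
Start: joints at [-0.964, 0.359, 0.012, 0, -1.224, -0.288], TCP at [0.212, -0.641, 0.227] pointing down, gripper open.
Joint ranges: [-3.07, 3.07], [-1.43, 2.12], [-1.02, 1.25], [-3.03, 1.67], [-3.05, -0], [-3.03, 3.03]. Speed limits (rad/s): [2.39, 2.39, 3.01, 3.14, 3.14, 3.14].

### API

Orientations are given as [roll, pitch, yaw] about the fixed x, y, z axes, in that order (R = Rz(yaw) Ry(pitch) Rx(roll)).
In Python, from station import get_state, cams, arm, nets gives the robot as it stands.
- The arm moves only by the shell command python3 -m creep 'ROWS' [FORCE]. ROWS is a JSON object of lists of equal length, an entry for each row: "translation": the shift along the world's x, y, z in mm, a list of three; "spin": the turn about the world's z in rad; "gripper": the opening, from 0 (shut) to 1 (fully open). In form: {"translation": [[dx, dy, dz], ...], "spin": [spin, ...], "gripper": [gripper, ...]}. A call has 1 to 8 rows; each row shifts and turns the commanded pose from where the row before left it; what a row does not reach is not made up. A row lasts 1/10 s, in which the tool goes at most 50 mm and 8.59 degrees, less where a joint would pass 70% of its speed; a pose out of reach is approached as far as the arm can. A call is refused whole if a number of a shift passes 50 or a number of a turn 0.15, either way. A call with a gripper value outside its range is refused whole. The fingers move at their own pace and stop on an object; FORCE is the grip in N (left out, the last holds). Time passes only in rows, so rows that do not move let the fingers close. It gives the time, the measured TCP pose, the force, the opening and the grip force at its end, in the units of the state.
- get_state(): the state, without advancing time (a new reading comes with each control period).
- cams.grab_frame(name): name is "side" or "top"; returns a dict with "img" (384x512x3 uint8, red, green, blue), "mtx" (3x3 intrinsics, pixels), "R" (3x3) and "t" (3): a world point X has camera coordinates R X + t. Camera axes: x right, y down, z forward; pixel columns grow to the right and rows downward; lengths in m; the calibration is good to about 2 mm. A picture is of the moment at which its call begins. There is no depth.
- arm.job_done(): hands the job in; it is judged then, once.
Trained networks look in the newest picture that a camera, given by its name, has taken for a name from the list of things; names that differ only in an ending like _2 or _b are one class to them, and where a whole thing is asked for, a point or a joint stands for the part that bears it (a point fixed in the world has none). Each returns a list of dicts, best first, with "confidence" (0 to 1); they miss things now and then, are a little off and sometimes report something else, mostly with a low value. They report only what shows in the picture. A call takes as long as a camera call.
- nets.search_frame(camera, label): "centre" ([x, y, z] in m, in world coordinates, good to about 4 mm: the middle of the surface that is visible of it).
- nets.pinpoint(camera, label): "centre" ([x, y, z] in m, in world coordinates, good to about 4 mm: a listed point, or the origin of a listed thing).
The state is a dict: "t": time; "q": joint angles; "qd": joint speeds; "joint_efforts": joint torques, N m; "eef_pos": TCP position; "ee_rot": TCP orientation; "force": force on the tool from outside, world axes, zero at the start; "moment": the same for the moment, N m; "width": finger opening in m; "gripper_force": force on a finger pad.
Only numpy, scipy, OpenCV 4.12 (cv2) and the standard library are available. Lean on these libraries where they do the work, as an engineer would, in place of code of your own. Each camera call takes 0.05 s, during which the arm holds its last target. There are 200 camera calls.

## Working session

There is one attempt and no reset: what is moved stays moved. The work goes in short steps, Python scripts to look and compute and a shell command to move; the robot and the scene stay as the last step left them, time stands still between calls to the robot, and variables do not carry over. Pictures are saved under pics/ and viewed, at most 10 in all, crops included, and the job is handed in when it is done.

```bash
mkdir -p pics; ls; cat > h.py <<'E'
from station import get_state, cams, arm, nets
import numpy as np, cv2
def ray(f,u,v):
    d=f["R"].T@np.linalg.inv(f["mtx"])@[u,v,1]; return -f["R"].T@f["t"],d
def atz(f,u,v,z):
    o,d=ray(f,u,v); return o+d*(z-o[2])/d[2]
def proj(f,X):
    p=f["mtx"]@(f["R"]@np.array(X)+f["t"]); return p[:2]/p[2]
E
python3 - <<'E'
from h import *
s=get_state(); print({k:np.round(v,3) for k,v in s.items()})
fs={}
for c in("top","side"):
    f=cams.grab_frame(c); fs[c]=f; print(c,"pos",np.round(-f["R"].T@f["t"],3)); 
    cv2.imwrite(f"pics/{c}0.png",f["img"][...,::-1])
    for l in("stop","spare","rack","gauge","dot_yellow","carriage_face","crank_mid","wheel","stop_mid","carriage"):
        r=nets.pinpoint(c,l)
        print(c,l,[(np.round(x["centre"],3).tolist(),round(x["confidence"],2)) for x in r[:2]])
E
```

```text
pics
{'t': np.float64(0.0), 'q': array([-0.964,  0.359,  0.011, -0.   , -1.224, -0.288]), 'qd': array([ 0.001,  0.   , -0.001, -0.001, -0.   , -0.002]), 'joint_efforts': array([-3.0000e-03, -5.8271e+01,  2.9305e+01,  6.9970e+00,  7.0000e-03,
       -0.0000e+00]), 'eef_pos': array([ 0.211, -0.641,  0.226]), 'ee_rot': array([ 3.14 , -0.   , -2.823]), 'force': array([ 0.94 , -0.165,  0.404]), 'moment': array([ 0.027, -0.007,  0.02 ]), 'gripper_force': np.float64(0.0), 'width': np.float64(0.088)}
top pos [0.416 0.052 0.841]
top stop [([0.511, 0.274, 0.014], 0.77)]
top spare [([0.528, 0.11, 0.047], 0.66), ([0.436, 0.271, 0.012], 0.64)]
top rack []
top gauge [([0.548, 0.008, -0.001], 0.62)]
top dot_yellow [([0.511, 0.274, 0.065], 0.6), ([0.532, 0.112, 0.051], 0.59)]
top carriage_face [([0.546, 0.001, 0.061], 0.88)]
top crank_mid [([0.556, -0.111, 0.121], 0.53)]Traceback (most recent call last):
  File "<stdin>", line 8, in <module>
ValueError: it knows: carriage, carriage_face, crank_mid, dot_yellow, gauge, rack, spare, stop, stop_mid
```

View pics/top0.png

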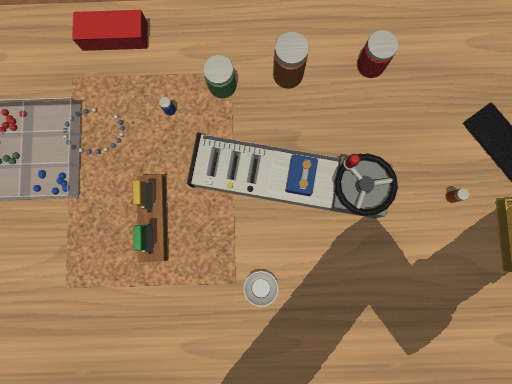

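```bash
python3 - <<'E'
from h import *
f=cams.grab_frame("side"); print("pos",np.round(-f["R"].T@f["t"],3)); 
cv2.imwrite(f"pics/side0.png",f["img"][...,::-1])
for l in("stop","spare","rack","gauge","dot_yellow","carriage_face","crank_mid","stop_mid"):
        r=nets.pinpoint("side",l)
        print(l,[(np.round(x["centre"],3).tolist(),round(x["confidence"],2)) for x in r[:2]])
E
```

```text
pos [0.072 0.49  0.74 ]
stop [([0.518, 0.272, 0.015], 0.96), ([0.471, 0.275, -0.003], 0.29)]
spare [([0.436, 0.269, 0.013], 0.96)]
rack [([0.473, 0.277, -0.002], 0.62)]
gauge [([0.553, 0.005, -0.0], 0.9)]
dot_yellow [([0.532, 0.113, 0.044], 0.35)]
carriage_face [([0.548, -0.003, 0.067], 0.59), ([0.518, 0.27, 0.013], 0.39)]
crank_mid [([0.557, -0.109, 0.119], 0.49)]
stop_mid [([0.508, 0.273, 0.065], 0.78)]
```

View pics/side0.png

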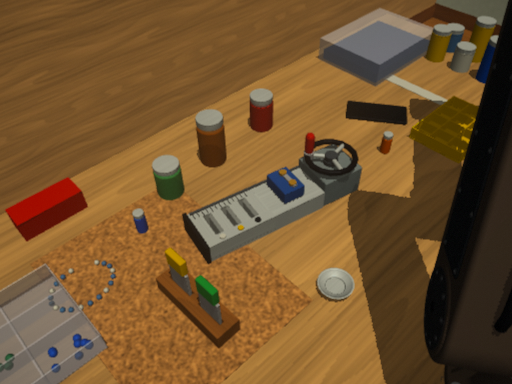

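The top view shows the yellow handle at (138,193) and the green one at (139,238). The dots are white (210,183), yellow (230,185) and black (250,188), so the middle slot at (234,165) is the target. The carriage is at (302,174) and the red handle at (353,160). The side view agrees: yellow handle (176,262), yellow dot (240,228), crank (310,143). Next I'll segment the colours and triangulate.

```bash
cat >> h.py <<'E'
def tri(f1,p1,f2,p2):
    o1,d1=ray(f1,*p1); o2,d2=ray(f2,*p2)
    A=np.stack([d1,-d2],1); s=np.linalg.lstsq(A,o2-o1,rcond=None)[0]
    a,b=o1+s[0]*d1,o2+s[1]*d2; return (a+b)/2,np.linalg.norm(a-b)
def blobs(img,lo,hi,amin=8):
    m=cv2.inRange(cv2.cvtColor(img,cv2.COLOR_RGB2HSV),np.array(lo),np.array(hi))
    n,l,s,c=cv2.connectedComponentsWithStats(m)
    return [(s[i,4],s[i,:4].tolist(),np.round(c[i],1).tolist()) for i in range(1,n) if s[i,4]>=amin]
E
python3 - <<'E'
from h import *
for c in("top","side"):
    f=cams.grab_frame(c)
    for n,lo,hi in(("yel",(22,150,120),(34,255,255)),("grn",(45,150,60),(75,255,255)),("red",(0,190,120),(4,255,255)),("blue",(105,150,50),(125,255,255))):
        print(c,n,blobs(f["img"],lo,hi))
    if c=="top":
        a=f["img"][120:230,180:410]; b=f["img"][165:270,115:185]
        cv2.imwrite("pics/ta.png",cv2.resize(a,None,fx=3.4,fy=3.4,interpolation=cv2.INTER_CUBIC)[...,::-1])
        cv2.imwrite("pics/tb.png",cv2.resize(b,None,fx=5,fy=5,interpolation=cv2.INTER_CUBIC)[...,::-1])
        for u,v in((367,185),): print("wheel",atz(f,u,v,.092))
        for n,u,v in(("w",210,183),("y",230,185),("k",250,188)): print(n,atz(f,u,v,.049))
E
```

```text
top yel [(np.int32(121), [133, 181, 7, 23], [136.1, 192.0]), (np.int32(20), [228, 183, 5, 5], [229.7, 184.9]), (np.int32(9), [505, 199, 3, 5], [505.6, 200.9]), (np.int32(9), [506, 205, 2, 5], [506.4, 207.2])]
top grn []
top red [(np.int32(967), [73, 10, 68, 30], [106.5, 23.7]), (np.int32(19), [97, 34, 8, 5], [101.0, 36.2]), (np.int32(9), [7, 119, 6, 5], [9.3, 121.2])]
top blue [(np.int32(66), [163, 105, 12, 10], [169.9, 110.0]), (np.int32(232), [287, 155, 22, 40], [296.1, 174.3]), (np.int32(65), [309, 158, 8, 21], [312.6, 167.7]), (np.int32(40), [39, 170, 7, 8], [41.7, 173.8]), (np.int32(98), [57, 173, 10, 18], [62.4, 181.0]), (np.int32(23), [307, 180, 7, 10], [310.3, 184.1]), (np.int32(28), [34, 185, 6, 6], [36.8, 187.9]), (np.int32(28), [52, 188, 7, 6], [55.0, 190.5])]
wheel [ 0.51565871 -0.13939069  0.092     ]
w [0.53417456 0.15206034 0.049     ]
y [0.52912972 0.11339894 0.049     ]
k [0.52215098 0.07488695 0.049     ]
side yel [(np.int32(60), [459, 117, 16, 14], [467.1, 124.7]), (np.int32(20), [412, 122, 7, 9], [415.4, 126.4]), (np.int32(34), [461, 136, 9, 7], [464.9, 138.9]), (np.int32(22), [238, 225, 6, 5], [240.3, 227.2]), (np.int32(164), [165, 248, 20, 18], [174.7, 256.5])]
side grn [(np.int32(273), [196, 276, 23, 29], [207.8, 288.5])]
side red [(np.int32(38), [307, 133, 7, 7], [310.2, 136.2]), (np.int32(1378), [6, 178, 75, 48], [42.2, 200.9])]
side blue [(np.int32(184), [479, 47, 16, 36], [486.4, 66.6]), (np.int32(325), [268, 170, 36, 25], [284.2, 182.4]), (np.int32(114), [73, 335, 16, 12], [78.9, 340.9]), (np.int32(61), [48, 348, 9, 9], [52.1, 351.8])]
```

View pics/ta.png

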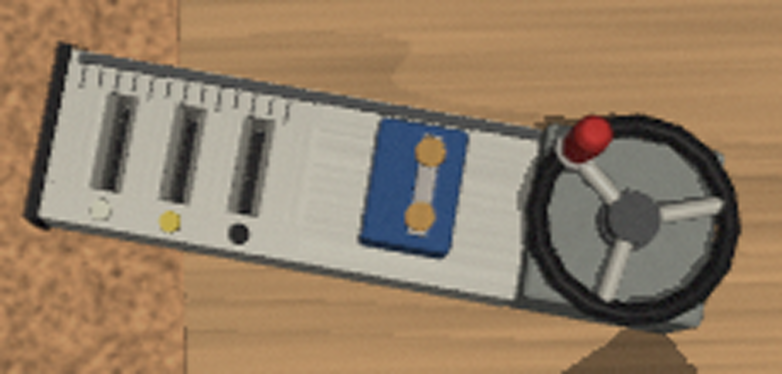

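View pics/tb.png

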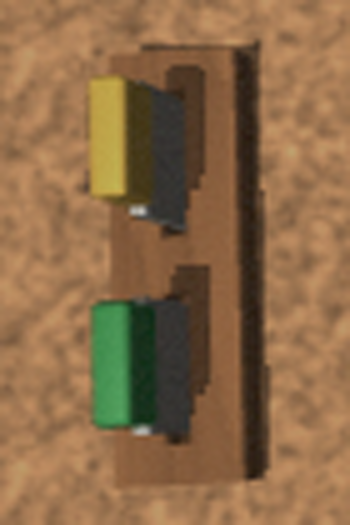

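The crops give the white, yellow and black dots at (209.4,181.5), (230,185.3) and (250,188.8), the middle slot's centre at about (233.8,165.6) and the wheel hub at (366.8,184.7). The yellow handle's top is centred at (136.8,192.6). Now I'll fit the gauge pose and triangulate the handles.

```bash
python3 - <<'E'
from h import *
from scipy.optimize import least_squares
T=cams.grab_frame("top"); S=cams.grab_frame("side")
s2=S["img"][115:275,175:375]; cv2.imwrite("pics/sa.png",cv2.resize(s2,None,fx=3.7,fy=3.7,interpolation=cv2.INTER_CUBIC)[...,::-1])
b2=S["img"][235:345,145:245]; cv2.imwrite("pics/sb.png",cv2.resize(b2,None,fx=5,fy=5,interpolation=cv2.INTER_CUBIC)[...,::-1])
print("ydot",tri(T,(230,185.2),S,(240.3,227.3)))
obs=[(-40,140,49,209.4,181.5),(-40,100,49,230,185.2),(-40,60,49,250,188.8),(0,100,46,233.8,165.6),(0,140,46,180+115/3.4,120+143/3.4),(0,60,46,180+252/3.4,120+167/3.4),(0,-150,92,366.8,184.7)]
def G(p,o): c,s=np.cos(p[2]),np.sin(p[2]); x,y=o[0]/1e3,o[1]/1e3; return [p[0]+c*x-s*y,p[1]+s*x+c*y,o[2]/1e3]
res=lambda p:np.concatenate([proj(T,G(p,o))-o[3:] for o in obs]+[proj(S,G(p,obs[1]))-(240.3,227.3)])
r=least_squares(res,[.55,.006,-.178],x_scale=[.01,.01,.01]); print("gauge",r.x,np.round(r.fun,1))
print("slot",G(r.x,(0,100,10)),"wheel",G(r.x,(0,-150,92)))
print("ytop@.121",atz(T,136.8,192.6,.121),[atz(T,115+u/5,165+v/5,.121).round(4) for u,v in((92,76),(128,79),(125,199),(90,198))])
E
```

```text
ydot (array([0.5297584 , 0.11417075, 0.04703591]), np.float64(0.0018960653098211429))
gauge [ 0.54719516  0.00783918 -0.20885719] [ 0.1  0.  -0.3 -0.   0.1  0.  -0.1 -0.2 -0.2 -0.2 -0.3 -0.1 -0.1  0.1
  0.8 -0.4]
slot [np.float64(0.5679293616434641), np.float64(0.10566602870985843), 0.01] wheel [np.float64(0.5160938465115938), np.float64(-0.13890109780352572), 0.092]
ytop@.121 [0.51014035 0.2720872  0.121     ] [array([0.5324, 0.2784, 0.121 ]), array([0.5309, 0.2656, 0.121 ]), array([0.4884, 0.2662, 0.121 ]), array([0.4891, 0.2785, 0.121 ])]
```

View pics/sa.png

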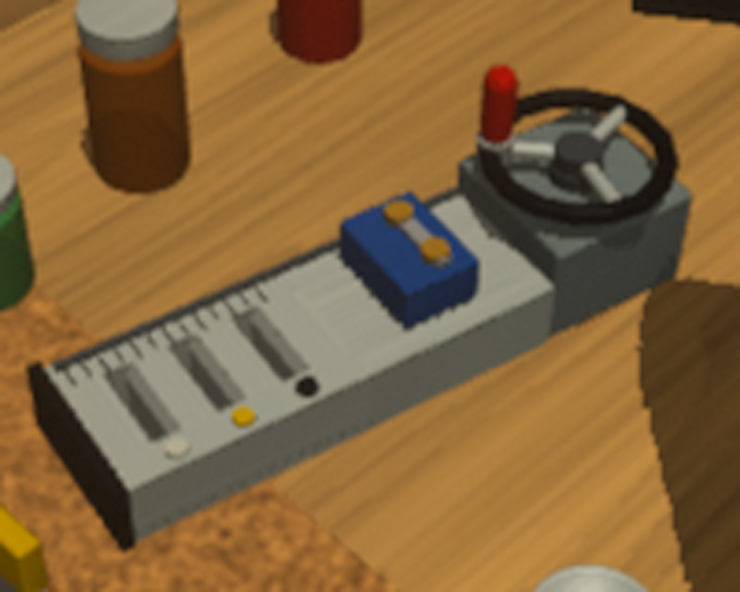

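View pics/sb.png

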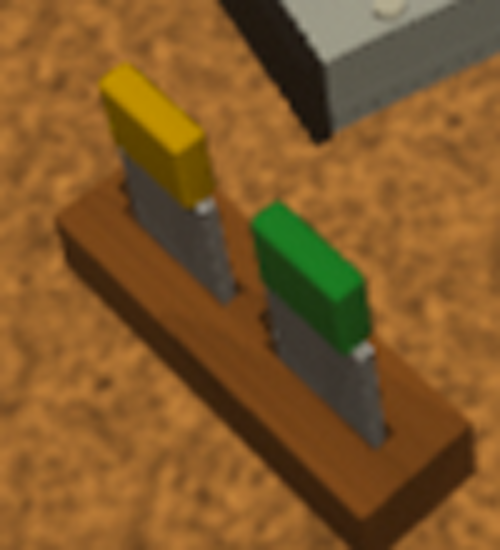

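```bash
python3 - <<'E'
from h import *
from scipy.optimize import least_squares
T=cams.grab_frame("top"); S=cams.grab_frame("side")
sp=lambda u,v:(175+u/3.7,115+v/3.7); sb=lambda u,v:(145+u/5,235+v/5)
tp=lambda u,v:(180+u/3.4,120+v/3.4); tb=lambda u,v:(115+u/5,165+v/5)
oT=[(-40,140,49,209.4,181.5),(-40,100,49,230,185.2),(-40,60,49,250,188.8),(0,100,46,233.8,165.6),(0,140,46,*tp(115,143)),(0,60,46,*tp(252,167)),(0,-150,92,366.8,184.7)]
oS=[(-40,140,49,*sp(177,447)),(-40,100,49,*sp(243,416)),(-40,60,49,*sp(307,386)),(0,100,46,*sp(205,371)),(0,-150,92,*sp(577,156))]
def G(p,o): c,s=np.cos(p[2]),np.sin(p[2]); x,y=o[0]/1e3,o[1]/1e3; return [p[0]+c*x-s*y,p[1]+s*x+c*y,o[2]/1e3]
f=lambda p,F,O:np.concatenate([proj(F,G(p,o))-o[3:] for o in O])
for n,L in(("T",[(T,oT)]),("S",[(S,oS)]),("TS",[(T,oT),(S,oS)])):
    r=least_squares(lambda p:np.concatenate([f(p,*l) for l in L]),[.55,.006,-.2],x_scale=[.01]*3)
    print(n,r.x.round(4),"rms",np.sqrt(np.mean(r.fun**2)).round(2),"slot",np.round(G(r.x,(0,100,10)),4),"wheel",np.round(G(r.x,(0,-150,92)),4))
tY=[tb(*q) for q in((92,76),(128,79),(125,199),(90,198))]; sY=[sb(*q) for q in((101,85),(123,65),(206,132),(183,154))]
print("yhandle top",tri(T,np.mean(tY,0),S,np.mean(sY,0)))
print("side@.121",atz(S,*np.mean(sY,0),.121).round(4),[atz(S,*q,.121).round(4) for q in sY])
print("crank tip",tri(T,tp(597,128),S,sp(500,75)))
print("carr top front TL,BL @.078",[atz(T,*tp(*q),.078).round(4) for q in((380,120),(361,245))])
E
```

```text
T [ 0.5471  0.0076 -0.208 ] rms 0.11 slot [0.5678 0.1055 0.01  ] wheel [ 0.5162 -0.1391  0.092 ]
S [ 0.5464  0.0101 -0.2145] rms 0.66 slot [0.5677 0.1078 0.01  ] wheel [ 0.5145 -0.1365  0.092 ]
TS [ 0.547   0.0084 -0.2106] rms 0.6 slot [0.5679 0.1062 0.01  ] wheel [ 0.5157 -0.1382  0.092 ]
yhandle top (array([0.51093959, 0.27365575, 0.11700056]), np.float64(0.0007197472313874273))
side@.121 [0.5085 0.2752 0.121 ] [array([0.5288, 0.2819, 0.121 ]), array([0.5306, 0.2716, 0.121 ]), array([0.4887, 0.2683, 0.121 ]), array([0.4869, 0.2791, 0.121 ])]
crank tip (array([ 0.55827713, -0.11134485,  0.13580903]), np.float64(0.00047393209165094084))
carr top front TL,BL @.078 [array([ 0.5779, -0.0058,  0.078 ]), array([0.5087, 0.0072, 0.078 ])]
```

```bash
python3 -m creep '{"translation":[[25,42,0],[25,42,0],[25,42,0],[25,42,0],[25,42,0],[25,42,0],[25,42,0],[25,42,0]],"spin":[-0.04,-0.04,-0.04,-0.04,-0.04,-0.04,-0.04,-0.04],"gripper":[1,1,1,1,1,1,1,1]}'
python3 -m creep '{"translation":[[10,48,0],[10,48,0],[10,48,0],[10,48,0],[10,48,0],[10,48,0],[10,48,0],[10,48,0]],"spin":[0,0,0,0,0,0,0,0],"gripper":[1,1,1,1,1,1,1,1]}'
python3 -m creep '{"translation":[[5,48,0],[5,48,0],[5,48,0],[4,48,0],[0,0,0],[0,0,0]],"spin":[0,0,0,0,0,0],"gripper":[0.7,0.6,0.6,0.6,0.6,0.6]}'
```

```text
t: 1.95
eef_pos: [0.4123, -0.3032, 0.227]
ee_rot: [-3.141, 0.001, 3.139]
force: [1.1, -1.1, -0.1]
width: 0.0877
gripper_force: 0.0
t: 2.75
eef_pos: [0.4916, 0.0812, 0.2271]
ee_rot: [3.141, 0.001, 3.141]
force: [0.7, -0.8, 0.9]
width: 0.0876
gripper_force: 0.0
t: 3.35
eef_pos: [0.5102, 0.2721, 0.226]
ee_rot: [-3.141, -0.001, -3.141]
force: [0.6, -1.1, 0.4]
width: 0.053
gripper_force: 0.0
```

```bash
python3 -m creep '{"translation":[[0,1,-40],[0,0,-40],[0,0,-35],[0,0,-20],[0,0,-7],[0,0,0]],"spin":[0,0,0,0,0,0],"gripper":[0.6,0.6,0.6,0.6,0.6,0.6]}' 
python3 -m creep '{"translation":[[0,0,0],[0,0,0],[0,0,0],[0,0,0],[0,0,0],[0,0,0]],"spin":[0,0,0,0,0,0],"gripper":[0.3,0.1,0,0,0,0]}' 30
python3 - <<'E'
from h import *
f=cams.grab_frame("top");print(blobs(f["img"],(22,150,80),(34,255,255)))
S=cams.grab_frame("side")["img"]; cv2.imwrite("pics/grasp.png",cv2.resize(S[160:360,100:300],None,fx=3,fy=3)[...,::-1])
E
```

```text
t: 3.95
eef_pos: [0.5104, 0.271, 0.0843]
ee_rot: [-3.141, -0.001, 3.14]
force: [-0.1, 0.5, 0.5]
width: 0.0524
gripper_force: 0.0
t: 4.55
eef_pos: [0.5107, 0.2725, 0.0848]
ee_rot: [3.141, 0.001, 3.141]
force: [-1.0, 1.3, 1.5]
width: 0.0139
gripper_force: 29.9
[(np.int32(19), [228, 183, 5, 5], [229.8, 185.0]), (np.int32(207), [505, 200, 7, 60], [509.1, 221.7])]
```

View pics/grasp.png

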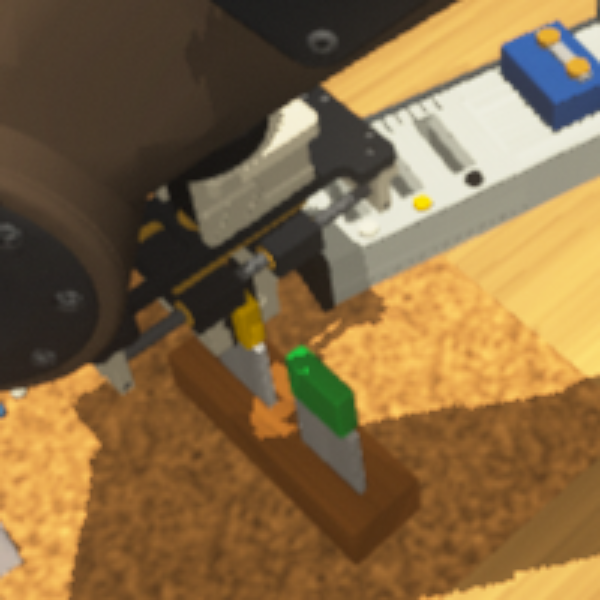

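The yellow plate is gripped (at (248,325) in the crop, width 13.9 mm) and the green one hasn't moved. Now I'll lift it and carry it above the slot.

```bash
python3 -m creep '{"translation":[[0,0,10],[0,0,20],[0,0,20],[0,0,20],[0,0,20],[0,0,0]],"spin":[0,0,0,0,0,0],"gripper":[0,0,0,0,0,0]}' 40
python3 -m creep '{"translation":[[8,-24,0],[8,-24,0],[8,-24,0],[8,-24,0],[8,-24,0],[8,-24,0],[9,-22,0],[0,0,0]],"spin":[-0.03,-0.03,-0.03,-0.03,-0.03,-0.03,-0.03,0],"gripper":[0,0,0,0,0,0,0,0]}'
python3 -m creep '{"translation":[[0,0,-10],[0,0,-10],[0,0,-10],[0,0,0],[0,0,0],[0,0,0]],"spin":[0,0,0,0,0,0],"gripper":[0,0,0,0,0,0]}'
python3 - <<'E'
from h import *
print(get_state()["eef_pos"].round(4),get_state()["ee_rot"].round(3))
S=cams.grab_frame("side")["img"]; cv2.imwrite("pics/hover.png",cv2.resize(S[150:290,160:320],None,fx=4,fy=4,interpolation=cv2.INTER_CUBIC)[...,::-1])
E
```

```text
t: 5.25
eef_pos: [0.5117, 0.2726, 0.1778]
ee_rot: [3.139, 0.003, 3.141]
force: [-0.1, 0.4, -2.0]
width: 0.0137
gripper_force: 39.9
t: 6.05
eef_pos: [0.5673, 0.1034, 0.1736]
ee_rot: [-3.14, -0.002, 2.927]
force: [-0.8, 0.3, -2.4]
width: 0.0139
gripper_force: 39.9
t: 6.65
eef_pos: [0.5677, 0.1064, 0.1448]
ee_rot: [3.141, 0.0, 2.931]
force: [0.7, 0.2, -1.5]
width: 0.0137
gripper_force: 39.9
[0.5677 0.1064 0.1448] [3.141 0.    2.931]
```

View pics/hover.png

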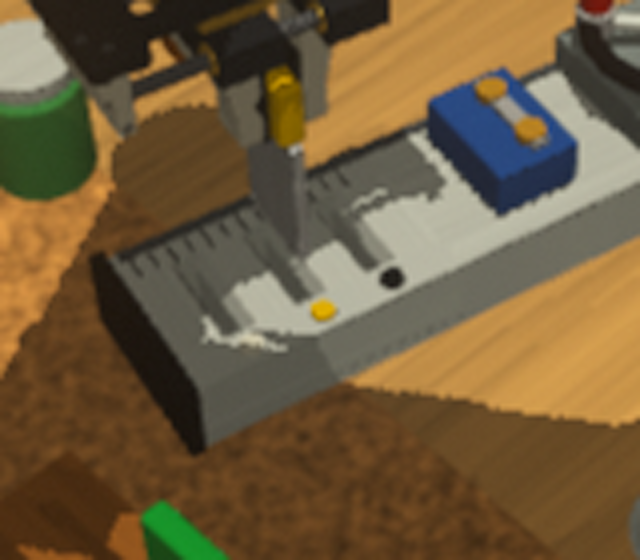

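```bash
python3 - <<'E'
from h import *
S=cams.grab_frame("side")
q=lambda u,v:(160+u/4,150+v/4)
U=lambda *p:[round(160*0+(a-o)*4,0) for a,o in zip(p,(160,150))]
c,s=np.cos(-.21),np.sin(-.21); R=np.array([[c,-s],[s,c]])
print("px end bottom world@.071",atz(S,*q(296,252),.071).round(4))
st=get_state()["eef_pos"]
for off in(-2,0,2):
  w=st[:2]+R@[-.025+off/1e3,0]; print(off,w.round(4),U(*proj(S,[*w,.071])))
# handle top -x end centre, z=.181 hidden; handle bottom -x end at z .145
print("handle -x end bottom", [U(*proj(S,[*(st[:2]+R@[-.022,d]),.145])) for d in(-.007,.007)])
g=lambda x,y:np.array([.5464,.0101])+np.array([[np.cos(-.2145),-np.sin(-.2145)],[np.sin(-.2145),np.cos(-.2145)]])@[x,y]
print("side-frame slot -x end target for corner", g(-.025,.1).round(4))
E
```

```text
px end bottom world@.071 [0.5506 0.112  0.071 ]
-2 [0.5414 0.112 ] [np.float64(309.0), np.float64(262.0)]
0 [0.5433 0.1116] [np.float64(307.0), np.float64(259.0)]
2 [0.5453 0.1111] [np.float64(305.0), np.float64(257.0)]
handle -x end bottom [[np.float64(310.0), np.float64(142.0)], [np.float64(283.0), np.float64(153.0)]]
side-frame slot -x end target for corner [0.5433 0.1131]
```

```bash
python3 -m creep '{"translation":[[0,0,-8],[0,0,-8],[0,0,-4],[0,0,-2],[0,0,-2],[0,0,-2],[0,0,0]],"spin":[0,0,0,0,0,0,0],"gripper":[0,0,0,0,0,0,0]}'
python3 -m creep '{"translation":[[0,0,-2],[0,0,-2],[0,0,0]],"spin":[0,0,0],"gripper":[0,0,0]}'
```

```text
t: 7.45
eef_pos: [0.5675, 0.106, 0.1184]
ee_rot: [-3.141, -0.0, 2.93]
force: [-0.1, -0.1, -2.3]
width: 0.0135
gripper_force: 39.9
t: 7.75
eef_pos: [0.5674, 0.106, 0.1143]
ee_rot: [-3.141, -0.0, 2.93]
force: [-0.7, 0.3, -1.6]
width: 0.0135
gripper_force: 39.9
```

Still free at 6 mm below the bed top, so the length fits. I'll keep lowering.

```bash
python3 -m creep '{"translation":[[0,0,-2],[0,0,-2],[0,0,0]],"spin":[0,0,0],"gripper":[0,0,0]}'
python3 -m creep '{"translation":[[0,0,-2],[0,0,-2],[0,0,0]],"spin":[0,0,0],"gripper":[0,0,0]}'
```

```text
t: 8.05
eef_pos: [0.5673, 0.1059, 0.1102]
ee_rot: [-3.141, -0.0, 2.93]
force: [-1.4, -0.1, -1.7]
width: 0.014
gripper_force: 39.9
t: 8.35
eef_pos: [0.5673, 0.1059, 0.1062]
ee_rot: [-3.141, -0.0, 2.93]
force: [0.1, -1.6, -1.8]
width: 0.014
gripper_force: 39.9
```

```bash
python3 -m creep '{"translation":[[0,0,-3],[0,0,-3],[0,0,-3],[0,0,-3],[0,0,-3],[0,0,0]],"spin":[0,0,0,0,0,0],"gripper":[0,0,0,0,0,0]}'
python3 -m creep '{"translation":[[0,0,-2],[0,0,-2],[0,0,-2],[0,0,0]],"spin":[0,0,0,0],"gripper":[0,0,0,0]}'
```

```text
t: 8.95
eef_pos: [0.5672, 0.1059, 0.091]
ee_rot: [-3.141, -0.001, 2.93]
force: [-0.8, 0.1, -1.8]
width: 0.0136
gripper_force: 39.9
t: 9.35
eef_pos: [0.5674, 0.1059, 0.0852]
ee_rot: [-3.141, -0.0, 2.93]
force: [0.1, 0.4, -1.3]
width: 0.0142
gripper_force: 39.9
```

```bash
python3 -m creep '{"translation":[[0,0,-1],[0,0,-1],[0,0,0]],"spin":[0,0,0],"gripper":[0,0,0]}'
python3 -m creep '{"translation":[[0,0,-1],[0,0,-0.5],[0,0,0]],"spin":[0,0,0],"gripper":[0,0,0]}'
```

```text
t: 9.65
eef_pos: [0.5677, 0.1061, 0.0838]
ee_rot: [3.141, 0.0, 2.931]
force: [0.1, -0.0, 0.5]
width: 0.0144
gripper_force: 39.9
t: 9.95
eef_pos: [0.5679, 0.1061, 0.0838]
ee_rot: [3.141, 0.001, 2.931]
force: [-4.7, 0.3, 13.5]
width: 0.0139
gripper_force: 39.9
```

Bottom contact came at plate depth 36 mm (13 N). Release, lift and go to the crank.

```bash
python3 -m creep '{"translation":[[0,0,1],[0,0,0],[0,0,0],[0,0,0],[0,0,30],[0,0,40],[0,0,20],[0,0,0]],"spin":[0,0,0,0,0,0,0,0],"gripper":[0.3,0.5,0.5,0.5,0.5,0.5,0.5,0.5]}'
python3 -m creep '{"translation":[[-2,-40,0],[-2,-40,0],[-2,-40,0],[-2,-40,0],[-1,-40,0],[-1,-17,0],[0,0,0],[0,0,0]],"spin":[0,0,0,0,0,0,0,0],"gripper":[0.55,0.55,0.55,0.55,0.55,0.55,0.55,0.55]}'
python3 - <<'E'
from h import *
st=get_state(); print(st["eef_pos"].round(4))
for c in("top","side"):
  f=cams.grab_frame(c)
  print(c,blobs(f["img"],(20,150,80),(34,255,255)),"red",blobs(f["img"],(0,190,90),(5,255,255)))
  for l in("stop_mid","stop","crank_mid","carriage_face"):
    print(l,[(np.round(x["centre"],3).tolist(),round(x["confidence"],2)) for x in nets.pinpoint(c,l)[:1]])
E
```

```text
t: 10.75
eef_pos: [0.5694, 0.1067, 0.1765]
ee_rot: [3.138, 0.005, 2.931]
force: [-0.3, 0.1, 0.6]
width: 0.0438
gripper_force: 0.0
t: 11.55
eef_pos: [0.5571, -0.1112, 0.1722]
ee_rot: [-3.141, -0.001, 2.929]
force: [-1.1, -0.5, -0.1]
width: 0.0482
gripper_force: 0.0
[ 0.5571 -0.1112  0.1722]
top [(np.int32(655), [496, 199, 16, 73], [504.2, 234.2])] red []
stop_mid []
stop []
crank_mid [([0.556, -0.109, 0.123], 0.59)]
carriage_face [([0.476, 0.276, -0.002], 0.19)]
side [(np.int32(410), [472, 26, 23, 37], [481.7, 42.5]), (np.int32(409), [426, 34, 26, 28], [438.8, 48.0]), (np.int32(3581), [409, 95, 94, 68], [455.4, 128.1]), (np.int32(281), [221, 182, 17, 28], [229.1, 195.3]), (np.int32(23), [238, 225, 6, 5], [240.4, 227.2])] red [(np.int32(261), [251, 104, 21, 27], [262.2, 117.1]), (np.int32(111), [307, 133, 8, 20], [310.2, 142.0]), (np.int32(2543), [6, 178, 81, 62], [46.7, 207.7])]
stop_mid [([0.568, 0.11, 0.064], 0.77)]
stop [([0.474, 0.276, -0.001], 0.72)]
crank_mid [([0.559, -0.11, 0.123], 0.57)]
carriage_face [([0.549, -0.003, 0.068], 0.59)]
```

```bash
python3 -m creep '{"translation":[[0,0,-25],[0,0,-25],[0,0,-15],[0,0,-5],[0,0,0]],"spin":[0,0,0,0,0],"gripper":[0.55,0.55,0.55,0.55,0.55]}'
python3 -m creep '{"translation":[[0,0,0],[0,0,0],[0,0,0],[0,0,0],[0,0,0]],"spin":[0,0,0,0,0],"gripper":[0.3,0.2,0.1,0.1,0.1]}' 20
python3 - <<'E'
from h import *
p=get_state()["eef_pos"]; c=np.array([.5159,-.1385]); d=p[:2]-c
print(p.round(4),"r",np.hypot(*d),"ang",np.arctan2(d[1],d[0]))
a=np.arctan2(d[1],d[0]); r=.048
# 0.35 rad per row clockwise, first to settle
P=[c+r*np.array([np.cos(a-.35*k),np.sin(a-.35*k)]) for k in range(37)]
D=np.diff(np.array(P),axis=0)*1e3
for k in range(0,36,6): print(np.round(D[k:k+6],1).tolist())
E
```

```text
t: 12.55
eef_pos: [0.5573, -0.111, 0.1026]
ee_rot: [-3.141, -0.001, 2.931]
force: [0.0, 0.5, 0.7]
width: 0.0482
gripper_force: 0.0
t: 13.05
eef_pos: [0.5581, -0.1108, 0.1036]
ee_rot: [3.141, 0.001, 2.931]
force: [0.6, 0.5, 1.9]
width: 0.0186
gripper_force: 20.0
[ 0.5581 -0.1108  0.1036] r 0.05046198811419836 ang 0.5806318956033483
[[6.6, -15.4], [0.9, -16.7], [-4.8, -16.0], [-10.0, -13.4], [-14.0, -9.1], [-16.3, -3.8]]
[[-16.6, 2.1], [-14.9, 7.6], [-11.4, 12.3], [-6.5, 15.4], [-0.8, 16.7], [5.0, 16.0]]
[[10.2, 13.3], [14.1, 9.0], [16.3, 3.6], [16.6, -2.2], [14.8, -7.7], [11.3, -12.4]]
[[6.3, -15.5], [0.6, -16.7], [-5.1, -15.9], [-10.3, -13.2], [-14.2, -8.9], [-16.3, -3.5]]
[[-16.5, 2.3], [-14.7, 7.9], [-11.2, 12.5], [-6.2, 15.5], [-0.5, 16.7], [5.3, 15.9]]
[[10.4, 13.1], [14.2, 8.8], [16.4, 3.3], [16.5, -2.5], [14.7, -8.0], [11.0, -12.5]]
```

```bash
python3 -m creep '{"translation":[[6.6,-15.4,0],[0.9,-16.7,0],[0,0,0],[0,0,0]],"spin":[0,0,0,0],"gripper":[0.1,0.1,0.1,0.1]}'
python3 -m creep '{"translation":[[-4.8,-16,0],[-10,-13.4,0],[0,0,0],[0,0,0]],"spin":[0,0,0,0],"gripper":[0.1,0.1,0.1,0.1]}'
```

```text
t: 13.45
eef_pos: [0.5665, -0.1436, 0.1037]
ee_rot: [3.141, 0.003, 2.93]
force: [6.0, -1.1, 0.3]
width: 0.019
gripper_force: 20.0
t: 13.85
eef_pos: [0.5514, -0.1736, 0.1037]
ee_rot: [-3.141, 0.003, 2.93]
force: [5.4, -7.3, -2.0]
width: 0.0187
gripper_force: 20.0
```

```bash
cat > c.py <<'E'
from h import *
from scipy.optimize import least_squares
P=np.array([[.5581,-.1108],[.5665,-.1436],[.5514,-.1736]])
r=least_squares(lambda c:np.hypot(*(P-c).T)-.048,[.516,-.139],x_scale=.01); c=r.x; print(c.round(4),(r.fun*1e3).round(2))
d=P[-1]-c; a=np.arctan2(d[1],d[0])
Q=c+.048*np.array([[np.cos(a-.35*k),np.sin(a-.35*k)] for k in range(31)])
Q[0]=P[-1]; D=np.diff(Q,axis=0)*1e3
print("ang",a,"turned",.58-a)
for k in range(0,30,6): print(np.round(D[k:k+6],1).tolist())
E
python3 c.py
```

```text
[ 0.5188 -0.1384] [ 0.01 -0.01  0.01]
ang -0.8241723030485386 turned 1.4041723030485387
[[-14.1, -9.0], [-16.3, -3.7], [-16.6, 2.1], [-14.8, 7.7], [-11.3, 12.3], [-6.4, 15.4]]
[[-0.7, 16.7], [5.1, 15.9], [10.2, 13.2], [14.1, 8.9], [16.3, 3.5], [16.6, -2.3]]
[[14.8, -7.8], [11.2, -12.4], [6.3, -15.5], [0.6, -16.7], [-5.2, -15.9], [-10.3, -13.1]]
[[-14.2, -8.8], [-16.4, -3.4], [-16.5, 2.4], [-14.7, 7.9], [-11.1, 12.5], [-6.1, 15.5]]
[[-0.4, 16.7], [5.3, 15.8], [10.4, 13.1], [14.3, 8.7], [16.4, 3.3], [16.5, -2.6]]
```

```bash
python3 -m creep '{"translation":[[-13,-10,0],[-16.3,-3.7,0],[-16.6,2.1,0],[-14.8,7.7,0],[-11.3,12.3,0],[-6.4,15.4,0]],"spin":[0,0,0,0,0,0],"gripper":[0.1,0.1,0.1,0.1,0.1,0.1]}'
python3 -m creep '{"translation":[[0,0,0],[0,0,0]],"spin":[0,0],"gripper":[0.1,0.1]}'
```

```text
t: 14.45
eef_pos: [0.4717, -0.1483, 0.1037]
ee_rot: [3.141, 0.002, 2.93]
force: [6.9, -0.0, -2.4]
width: 0.0189
gripper_force: 20.0
t: 14.65
eef_pos: [0.4719, -0.1481, 0.1035]
ee_rot: [3.141, 0.0, 2.932]
force: [0.7, 0.6, 5.3]
width: 0.019
gripper_force: 20.0
```

```bash
python3 -m creep '{"translation":[[-0.7,16.7,0],[5.1,15.9,0],[10.2,13.2,0],[14.1,8.9,0],[16.3,3.5,0],[16.6,-2.3,0]],"spin":[0,0,0,0,0,0],"gripper":[0.1,0.1,0.1,0.1,0.1,0.1]}'
python3 -m creep '{"translation":[[14.8,-7.8,0],[11.2,-12.4,0],[6.3,-15.5,0],[0.6,-16.7,0],[-5.2,-15.9,0],[-10.3,-13.1,0],[0,0,0],[0,0,0]],"spin":[0,0,0,0,0,0,0,0],"gripper":[0.1,0.1,0.1,0.1,0.1,0.1,0.1,0.1]}'
python3 - <<'E'
from h import *
p=get_state()["eef_pos"][:2]-[.5188,-.1384]; print(np.hypot(*p),np.arctan2(p[1],p[0]))
for c in("top","side"):
  f=cams.grab_frame(c); print(c,[b for b in blobs(f["img"],(105,150,50),(125,255,255),60)])
  for l in("carriage_face","stop_mid","carriage"):
    print(l,[(np.round(x["centre"],3).tolist(),round(x["confidence"],2)) for x in nets.pinpoint(c,l)[:1]])
E
```

```text
t: 15.25
eef_pos: [0.5342, -0.0927, 0.1035]
ee_rot: [-3.141, -0.001, 2.932]
force: [-4.4, -8.9, 10.0]
width: 0.0192
gripper_force: 20.0
t: 16.05
eef_pos: [0.5507, -0.1747, 0.1035]
ee_rot: [-3.141, -0.001, 2.93]
force: [-3.1, 1.4, 9.2]
width: 0.0189
gripper_force: 20.0
0.04836823846384995 -0.8503051959154143
top [(np.int32(69), [163, 104, 12, 11], [169.9, 109.9]), (np.int32(99), [57, 173, 10, 18], [62.5, 181.1])]
carriage_face [([0.562, 0.079, 0.06], 0.49)]
stop_mid [([0.569, 0.108, 0.067], 0.66)]
carriage [([0.555, 0.051, 0.045], 0.58)]
side [(np.int32(330), [236, 187, 36, 23], [251.7, 198.2]), (np.int32(114), [73, 335, 16, 12], [78.9, 340.9]), (np.int32(61), [48, 348, 9, 9], [52.1, 351.8])]
carriage_face [([0.564, 0.073, 0.067], 0.83)]
stop_mid [([0.564, 0.105, 0.06], 0.81)]
carriage [([0.556, 0.054, 0.046], 0.66)]
```

```bash
python3 -m creep '{"translation":[[-14.2,-8.8,0],[-16.4,-3.4,0],[-16.5,2.4,0],[-14.7,7.9,0],[-11.1,12.5,0],[0,0,0],[0,0,0]],"spin":[0,0,0,0,0,0,0],"gripper":[0.1,0.1,0.1,0.1,0.1,0.1,0.1]}'
python3 - <<'E'
from h import *
c=np.array([.5188,-.1384]); p=get_state()["eef_pos"][:2]-c; a=np.arctan2(p[1],p[0]); print(np.hypot(*p),a,"turned",.612+2*np.pi-a)
Q=.048*np.array([[np.cos(a-.1*k),np.sin(a-.1*k)] for k in range(17)]); print((np.diff(Q,axis=0)*1e3).round(1).tolist())
E
```

```text
t: 17.15
eef_pos: [0.478, -0.1635, 0.1035]
ee_rot: [-3.141, -0.001, 2.931]
force: [-3.1, 0.6, 9.5]
width: 0.0187
gripper_force: 20.0
0.047893241058871584 -2.5901017009101945 turned 9.48528700808978
[[-2.3, 4.2], [-1.9, 4.4], [-1.4, 4.6], [-1.0, 4.7], [-0.5, 4.8], [-0.0, 4.8], [0.5, 4.8], [0.9, 4.7], [1.4, 4.6], [1.9, 4.4], [2.3, 4.2], [2.7, 4.0], [3.1, 3.7], [3.4, 3.3], [3.8, 3.0], [4.0, 2.6]]
```

```bash
python3 -m creep '{"translation":[[-2.3,4.2,0],[-1.9,4.4,0],[-1.4,4.6,0],[-1,4.7,0],[0,0,0],[0,0,0]],"spin":[0,0,0,0,0,0],"gripper":[0.1,0.1,0.1,0.1,0.1,0.1]}'
python3 -m creep '{"translation":[[-0.5,4.8,0],[0,4.8,0],[0,0,0],[0,0,0]],"spin":[0,0,0,0],"gripper":[0.1,0.1,0.1,0.1]}'
python3 -m creep '{"translation":[[0.5,4.8,0],[0,0,0],[0,0,0]],"spin":[0,0,0],"gripper":[0.1,0.1,0.1]}'
```

```text
t: 17.75
eef_pos: [0.4716, -0.1458, 0.1035]
ee_rot: [-3.141, -0.001, 2.931]
force: [-3.2, 1.4, 10.7]
width: 0.0188
gripper_force: 20.0
t: 18.15
eef_pos: [0.4711, -0.1361, 0.1034]
ee_rot: [-3.141, -0.001, 2.931]
force: [-3.1, 1.4, 11.2]
width: 0.019
gripper_force: 20.0
t: 18.45
eef_pos: [0.4716, -0.1313, 0.1034]
ee_rot: [-3.141, -0.001, 2.931]
force: [-2.9, 1.1, 10.4]
width: 0.0189
gripper_force: 20.0
```

```bash
python3 -m creep '{"translation":[[0.9,4.7,0],[0,0,0],[0,0,0]],"spin":[0,0,0],"gripper":[0.1,0.1,0.1]}'
python3 -m creep '{"translation":[[1.4,4.6,0],[0,0,0],[0,0,0]],"spin":[0,0,0],"gripper":[0.1,0.1,0.1]}'
```

```text
t: 18.75
eef_pos: [0.4726, -0.1265, 0.1035]
ee_rot: [-3.141, -0.001, 2.931]
force: [-2.4, 1.6, 10.4]
width: 0.0191
gripper_force: 20.0
t: 19.05
eef_pos: [0.474, -0.1219, 0.1034]
ee_rot: [-3.141, -0.001, 2.931]
force: [-1.9, 2.5, 10.6]
width: 0.0186
gripper_force: 20.0
```

```bash
python3 - <<'E'
from h import *
for c in("top","side"):
  f=cams.grab_frame(c)
  for l in("carriage_face","stop_mid"):
    print(c,l,[(np.round(x["centre"],4).tolist(),round(x["confidence"],2)) for x in nets.pinpoint(c,l)[:1]])
cv2.imwrite("pics/near.png",cv2.resize(f["img"][160:240,190:290],None,fx=6,fy=6,interpolation=cv2.INTER_CUBIC)[...,::-1])
E
```

```text
top carriage_face [([0.5684, 0.1025, 0.0596], 0.64)]
top stop_mid [([0.5648, 0.1073, 0.0626], 0.39)]
side carriage_face [([0.5686, 0.0999, 0.0648], 0.82)]
side stop_mid [([0.5679, 0.1062, 0.0624], 0.8)]
```

View pics/near.png

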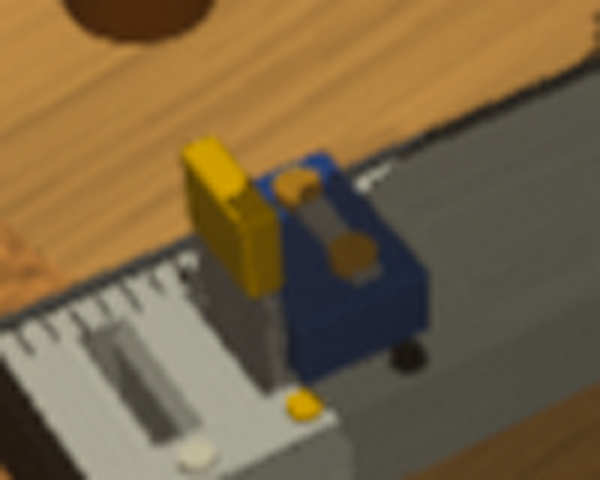

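The picture shows the plate standing in the yellow-dot slot (dot at (303,405)), with the carriage face almost on the blade near (285,330). I'll go on in 0.5–1 mm steps and watch the force.

```bash
python3 -m creep '{"translation":[[1.9,4.4,0],[0,0,0],[0,0,0]],"spin":[0,0,0],"gripper":[0.1,0.1,0.1]}'
python3 -m creep '{"translation":[[1.1,2.1,0],[0,0,0],[0,0,0]],"spin":[0,0,0],"gripper":[0.1,0.1,0.1]}'
```

```text
t: 19.65
eef_pos: [0.476, -0.1174, 0.1035]
ee_rot: [-3.141, -0.001, 2.931]
force: [-3.7, 2.7, 10.7]
width: 0.0187
gripper_force: 20.0
t: 19.95
eef_pos: [0.477, -0.1154, 0.1035]
ee_rot: [-3.141, -0.001, 2.931]
force: [-2.7, 1.7, 9.7]
width: 0.0184
gripper_force: 20.0
```

```bash
python3 -m creep '{"translation":[[1.2,2.1,0],[0,0,0],[0,0,0]],"spin":[0,0,0],"gripper":[0.1,0.1,0.1]}'
python3 -m creep '{"translation":[[1.3,2,0],[0,0,0],[0,0,0]],"spin":[0,0,0],"gripper":[0.1,0.1,0.1]}'
```

```text
t: 20.25
eef_pos: [0.4782, -0.1134, 0.1035]
ee_rot: [-3.141, -0.001, 2.931]
force: [-3.2, 1.3, 11.3]
width: 0.0186
gripper_force: 20.0
t: 20.55
eef_pos: [0.4794, -0.1115, 0.1035]
ee_rot: [-3.141, -0.001, 2.931]
force: [-3.7, 1.8, 11.6]
width: 0.019
gripper_force: 20.0
```

```bash
python3 -m creep '{"translation":[[1.4,1.95,0],[0,0,0],[0,0,0]],"spin":[0,0,0],"gripper":[0.1,0.1,0.1]}'
python3 -m creep '{"translation":[[1.5,1.9,0],[0,0,0],[0,0,0]],"spin":[0,0,0],"gripper":[0.1,0.1,0.1]}'
python3 - <<'E'
from h import *
for c in("top","side"):
  f=cams.grab_frame(c)
  for l in("carriage_face","stop_mid"):
    print(c,l,[(np.round(x["centre"],4).tolist(),round(x["confidence"],2)) for x in nets.pinpoint(c,l)[:1]])
E
```

```text
t: 20.85
eef_pos: [0.4804, -0.11, 0.1034]
ee_rot: [-3.14, -0.002, 2.931]
force: [-3.6, -1.2, 10.6]
width: 0.0187
gripper_force: 20.0
t: 21.15
eef_pos: [0.4813, -0.1087, 0.1034]
ee_rot: [-3.139, -0.003, 2.931]
force: [-4.7, -4.8, 12.1]
width: 0.0189
gripper_force: 20.0
top carriage_face []
top stop_mid []
side carriage_face [([0.5702, 0.1057, 0.0659], 0.58)]
side stop_mid [([0.5685, 0.1098, 0.0637], 0.89)]
```

Contact is showing: the resisting force is rising and the handle lags. One more small step to confirm.

```bash
python3 -m creep '{"translation":[[1.5,1.85,0],[0,0,0],[0,0,0]],"spin":[0,0,0],"gripper":[0.1,0.1,0.1]}'
python3 -m creep '{"translation":[[1,1.2,0],[0,0,0],[0,0,0]],"spin":[0,0,0],"gripper":[0.1,0.1,0.1]}'
```

```text
t: 21.75
eef_pos: [0.4821, -0.1076, 0.1034]
ee_rot: [-3.138, -0.004, 2.931]
force: [-7.3, -9.4, 12.8]
width: 0.0186
gripper_force: 20.0
t: 22.05
eef_pos: [0.4826, -0.1069, 0.1034]
ee_rot: [-3.137, -0.004, 2.93]
force: [-7.5, -12.2, 14.0]
width: 0.0189
gripper_force: 20.0
```

```bash
python3 -m creep '{"translation":[[-1,-1.2,0],[0,0,0],[0,0,0]],"spin":[0,0,0],"gripper":[0.1,0.1,0.1]}'
python3 -m creep '{"translation":[[0,0,0],[0,0,0],[0,0,0],[0,0,0]],"spin":[0,0,0,0],"gripper":[0.3,0.45,0.45,0.45]}'
python3 -m creep '{"translation":[[0,0,20],[0,0,30],[0,0,35],[0,-30,30],[0,-40,0],[0,-40,0],[0,-40,0],[0,0,0]],"spin":[0,0,0,0,0,0,0,0],"gripper":[0.45,0.45,0.45,0.45,0.45,0.45,0.45,0.45]}'
python3 -m creep '{"translation":[[0,-45,0],[0,-45,0],[0,-45,0],[0,0,0],[0,0,0]],"spin":[0,0,0,0,0],"gripper":[0.45,0.45,0.45,0.45,0.45]}'
python3 - <<'E'
from h import *
for c in("top","side"):
  f=cams.grab_frame(c)
  for l in("carriage_face","stop_mid","crank_mid","spare"):
    print(c,l,[(np.round(x["centre"],4).tolist(),round(x["confidence"],2)) for x in nets.pinpoint(c,l)[:1]])
  g=f["img"][120:220,180:290] if c=="top" else f["img"][160:260,190:300]
  L=cv2.resize(g,None,fx=3.6,fy=3.6,interpolation=cv2.INTER_CUBIC)
  I=L if c=="top" else np.hstack([I,L])
cv2.imwrite("pics/final.png",I[...,::-1])
E
```

```text
t: 22.35
eef_pos: [0.482, -0.1078, 0.1034]
ee_rot: [-3.138, -0.004, 2.93]
force: [-6.6, -9.5, 14.0]
width: 0.019
gripper_force: 20.0
t: 22.75
eef_pos: [0.4834, -0.1055, 0.1025]
ee_rot: [3.142, -0.001, 2.93]
force: [-0.3, 0.2, -0.5]
width: 0.0385
gripper_force: 0.0
t: 23.55
eef_pos: [0.4832, -0.2588, 0.2172]
ee_rot: [-3.141, -0.001, 2.927]
force: [-1.1, 1.1, -0.1]
width: 0.0397
gripper_force: 0.0
t: 24.05
eef_pos: [0.4832, -0.3909, 0.2169]
ee_rot: [3.141, -0.002, 2.928]
force: [0.6, 0.2, 0.2]
width: 0.0394
gripper_force: 0.0
top carriage_face [([0.5715, 0.1063, 0.0589], 0.7)]
top stop_mid [([0.5327, 0.114, 0.0511], 0.71)]
top crank_mid [([0.4823, -0.1108, 0.1186], 0.6)]
top spare [([0.436, 0.2694, 0.0104], 0.62)]
side carriage_face [([0.57, 0.1045, 0.0665], 0.93)]
side stop_mid [([0.5712, 0.11, 0.0638], 0.84)]
side crank_mid [([0.4766, -0.1108, 0.1192], 0.72)]
side spare [([0.4357, 0.2702, 0.0126], 0.72)]
```

View pics/final.png

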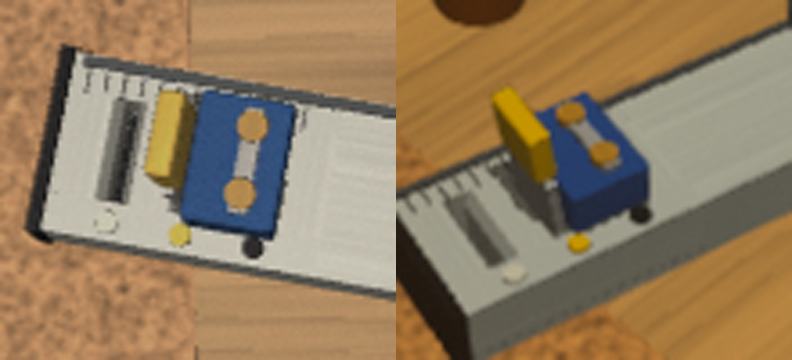

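```bash
python3 - <<'E'
from h import *
T=cams.grab_frame("top");S=cams.grab_frame("side")
o=np.array([.547,.0082]);a=-.2095;R=np.array([[np.cos(a),-np.sin(a)],[np.sin(a),np.cos(a)]])
g=lambda X:(R.T@(X[:2]-o)*1e3).round(1)
t=lambda u,v:(180+u/3.6,120+v/3.6); s=lambda u,v:(190+(u-396)/3.6,160+v/3.6)
for q in((161,92),(183,90),(170,183),(148,182)): print("T handle top",g(atz(T,*t(*q),.120)))
for q in((203,91),(182,224)): print("T carriage front top",g(atz(T,*t(*q),.078)))
for q in((493,97),(509,89),(551,139),(530,152)): print("S handle top",g(atz(S,*s(*q),.120)))
X=tri(T,t(165.5,137),S,s(521,119)); print("handle top tri",X[0].round(4),g(X[0]))
E
```

```text
T handle top [ 19.9 114.4]
T handle top [ 22.8 103.9]
T handle top [-24.2 101.3]
T handle top [-25.6 112.1]
T carriage front top [33.5 98.6]
T carriage front top [-37.6  96.1]
S handle top [ 17.9 116.8]
S handle top [ 18.8 106.7]
S handle top [-25.5 105.8]
S handle top [-27.9 119.5]
handle top tri [0.5693 0.1152 0.1149] [ -0.5 109.3]
```

```bash
python3 - <<'E'
from h import *
S=cams.grab_frame("side")
def ycen(img,x0,y0,x1,y1):
    m=cv2.inRange(cv2.cvtColor(img[y0:y1,x0:x1],cv2.COLOR_RGB2HSV),np.array((20,150,60)),np.array((34,255,255)))
    n,l,s,c=cv2.connectedComponentsWithStats(m); i=1+np.argmax(s[1:,4]); return s[i].tolist(),c[i]
print("now",ycen(S["img"],200,165,235,220))
n=cv2.imread("pics/near.png")[...,::-1]; s,c=ycen(n,0,0,330,320); print("near",np.array(s)/6,c/6+[190-200,160-165])
c0,s0=np.cos(-.2095),np.sin(-.2095)
for y in(100,102,104,106,108,110):
    X=np.array([.547-s0*y/1e3,.0082+c0*y/1e3]); print(y,proj(S,[*X,.12]).round(1),proj(S,[*X,.084]).round(1))
print("Now handle net", [ (x["centre"],x["confidence"]) for x in nets.pinpoint("side","stop")[:2]])
E
```

```text
now ([16, 19, 18, 27, 255], array([25.14509804, 31.91764706]))
near [  30.           22.5          17.16666667   27.33333333 1660.33333333] [28.65723081 31.03707422]
100 [229.2 189.3] [230.2 202.3]
102 [228.2 189.7] [229.3 202.7]
104 [227.3 190.1] [228.4 203.1]
106 [226.4 190.4] [227.5 203.5]
108 [225.5 190.8] [226.6 203.9]
110 [224.6 191.2] [225.7 204.3]
Now handle net [([0.5733, 0.1044, 0.0157], 0.84)]
```

The handle top sits about 8 mm further along +y than before contact. I have pushed the plate into a lean of about 5° within the slot's play, so the touch isn't square. I'll wind back, straighten and reseat the plate, then approach again while watching for the first movement.

```bash
python3 -m creep '{"translation":[[0,48,0],[0,48,0],[0,48,0],[0,48,0],[0,48,0],[-1,42,0],[0,0,0],[0,0,0]],"spin":[0,0,0,0,0,0,0,0],"gripper":[0.5,0.5,0.5,0.5,0.5,0.5,0.5,0.5]}'
python3 - <<'E'
from h import *
print(get_state()["eef_pos"].round(4))
c=np.array([.5188,-.1384]); p=np.array([.482,-.1078])-c; a=np.arctan2(p[1],p[0])
Q=.048*np.array([[np.cos(a+.35*k),np.sin(a+.35*k)] for k in range(9)]); print((np.diff(Q,axis=0)*1e3).round(1).tolist())
S=cams.grab_frame("side")["img"]; print(blobs(S[165:220,200:235],(20,150,60),(34,255,255),50))
E
```

```text
t: 25.55
eef_pos: [0.4827, -0.1077, 0.2184]
ee_rot: [3.141, 0.001, 2.933]
force: [0.2, -1.2, -0.7]
width: 0.0435
gripper_force: 0.0
[ 0.4827 -0.1077  0.2184]
[[-8.3, -14.5], [-2.8, -16.5], [3.0, -16.4], [8.5, -14.4], [12.9, -10.6], [15.8, -5.6], [16.7, 0.2], [15.6, 5.9]]
[(np.int32(252), [16, 20, 19, 26], [25.2, 32.3])]
```

```bash
python3 -m creep '{"translation":[[0,0,-40],[0,0,-40],[0,0,-25],[0,0,-9],[0,0,0],[0,0,0],[0,0,0],[0,0,0]],"spin":[0,0,0,0,0,0,0,0],"gripper":[0.5,0.5,0.5,0.5,0.3,0.1,0.1,0.1]}' 20
python3 -m creep '{"translation":[[-8.3,-14.5,0],[-2.8,-16.5,0],[3,-16.4,0],[8.5,-14.4,0],[12.9,-10.6,0],[15.8,-5.6,0],[16.7,0.2,0],[0,0,0]],"spin":[0,0,0,0,0,0,0,0],"gripper":[0.1,0.1,0.1,0.1,0.1,0.1,0.1,0.1]}'
python3 -m creep '{"translation":[[0,0,0],[0,0,0]],"spin":[0,0],"gripper":[0.1,0.1]}'
```

```text
t: 26.4
eef_pos: [0.483, -0.1096, 0.1055]
ee_rot: [-3.141, 0.002, 2.931]
force: [-0.3, -8.0, 2.8]
width: 0.0188
gripper_force: 20.0
t: 27.2
eef_pos: [0.5311, -0.1861, 0.1055]
ee_rot: [3.14, 0.003, 2.931]
force: [0.5, 2.3, 4.6]
width: 0.0186
gripper_force: 20.0
t: 27.4
eef_pos: [0.5294, -0.1864, 0.1054]
ee_rot: [3.141, 0.003, 2.931]
force: [0.0, 3.0, 4.8]
width: 0.0188
gripper_force: 20.0
```

```bash
python3 -m creep '{"translation":[[0,0,0],[0,0,0],[0,0,30],[0,0,40],[0,0,30],[5,40,0],[5,40,0],[5,40,0]],"spin":[0,0,0,0,0,0,0,0],"gripper":[0.5,0.5,0.5,0.6,0.6,0.6,0.6,0.6]}'
python3 -m creep '{"translation":[[6,40,0],[6,40,0],[6,40,0],[5,40,0],[0,12,0],[0,0,0],[0,0,0]],"spin":[0,0,0,0,0,0,0],"gripper":[0.6,0.6,0.6,0.6,0.6,0.6,0.6]}'
python3 - <<'E'
from h import *
print(get_state()["eef_pos"].round(4))
S=cams.grab_frame("side")["img"]; print(blobs(S[165:220,200:235],(20,150,60),(34,255,255),50))
print([(np.round(x["centre"],4).tolist(),round(x["confidence"],2)) for x in nets.pinpoint("side","carriage_face")[:1]])
E
```

```text
t: 28.2
eef_pos: [0.5428, -0.0657, 0.2043]
ee_rot: [3.141, 0.0, 2.929]
force: [0.9, 0.8, -0.2]
width: 0.0524
gripper_force: 0.0
t: 28.9
eef_pos: [0.5658, 0.105, 0.2038]
ee_rot: [-3.141, -0.001, 2.931]
force: [0.0, -0.2, -0.5]
width: 0.0523
gripper_force: 0.0
[0.5658 0.105  0.2038]
[(np.int32(265), [17, 19, 18, 27], [25.4, 31.8])]
[([0.5673, 0.0791, 0.0648], 0.87)]
```

```bash
python3 -m creep '{"translation":[[2,1,-40],[0,0,-40],[0,0,-25],[0,0,-10],[0,0,0],[0,0,0]],"spin":[0,0,0,0,0,0],"gripper":[0.6,0.6,0.6,0.6,0.6,0.6]}'
python3 -m creep '{"translation":[[0,0,0],[0,0,0],[0,0,0],[0,0,0],[0,0,0],[0,0,0],[0,0,0]],"spin":[0,0,0,0,0,0,0],"gripper":[0.4,0.3,0.2,0.1,0,0,0]}' 25
```

```text
t: 29.6
eef_pos: [0.5693, 0.1063, 0.0903]
ee_rot: [3.141, 0.001, 2.93]
force: [1.1, 0.2, 0.2]
width: 0.0525
gripper_force: 0.0
t: 30.3
eef_pos: [0.5684, 0.1066, 0.0892]
ee_rot: [3.142, 0.0, 2.931]
force: [0.3, 0.8, 2.0]
width: 0.014
gripper_force: 25.0
```

```bash
python3 -m creep '{"translation":[[0,0,3],[0,0,0],[0,0,-2],[0,0,-1],[0,0,0],[0,0,0]],"spin":[0,0,0,0,0,0],"gripper":[0,0,0,0,0,0]}' 40
python3 -m creep '{"translation":[[0,0,-0.7],[0,0,-0.5],[0,0,0],[0,0,0]],"spin":[0,0,0,0],"gripper":[0,0,0,0]}'
python3 -c "
from h import *
S=cams.grab_frame('side')['img']; print(blobs(S[165:220,200:235],(20,150,60),(34,255,255),50))"
```

```text
t: 30.9
eef_pos: [0.5682, 0.1065, 0.0892]
ee_rot: [-3.141, -0.0, 2.93]
force: [-1.7, 0.8, 3.6]
width: 0.0135
gripper_force: 40.0
t: 31.3
eef_pos: [0.5684, 0.1065, 0.0891]
ee_rot: [3.142, 0.001, 2.931]
force: [-5.8, -0.2, 12.3]
width: 0.014
gripper_force: 40.0
[(np.int32(117), [28, 24, 7, 21], [31.3, 33.5])]
```

```bash
python3 -m creep '{"translation":[[0,0,1],[0,0,0],[0,0,0],[0,0,0],[0,0,0],[0,0,35],[0,0,40],[0,0,35]],"spin":[0,0,0,0,0,0,0,0],"gripper":[0.2,0.3,0.45,0.5,0.5,0.5,0.5,0.5]}'
python3 -m creep '{"translation":[[-5,-40,0],[-5,-40,0],[-5,-40,0],[-5,-40,0],[-5,-40,0],[-5,-40,0],[-5,-40,0],[-4,-13,0]],"spin":[0,0,0,0,0,0,0,0],"gripper":[0.5,0.5,0.5,0.5,0.5,0.5,0.5,0.5]}'
python3 -m creep '{"translation":[[0,0,0],[0,0,0]],"spin":[0,0],"gripper":[0.5,0.5]}'
cat > w.py <<'E'
from h import *
c=np.array([.5188,-.1384]); e=get_state(); p=e["eef_pos"][:2]-c; a=np.arctan2(p[1],p[0])
t=.612+2*np.pi-a; t+= 0 if t<9.5 and False else 0
print(e["eef_pos"].round(4),"ang",round(a,4))
for k in range(3):
  for n,(x0,y0,x1,y1) in(("side",(200,165,235,220)),("top",(210,135,240,180))):
    I=cams.grab_frame(n)["img"][y0:y1,x0:x1]
    H=cv2.cvtColor(I,cv2.COLOR_RGB2HSV); m=(cv2.inRange(H,np.array((20,140,50)),np.array((34,255,255)))>0)
    v,u=np.nonzero(m); print(n,len(u),u.mean().round(2) if len(u) else None,v.mean().round(2) if len(u) else None,end="; ")
  break
print()
E
python3 w.py
```

```text
t: 32.15
eef_pos: [0.5684, 0.1064, 0.2004]
ee_rot: [-3.141, 0.0, 2.93]
force: [0.4, 0.8, 0.4]
width: 0.0439
gripper_force: 0.0
t: 32.95
eef_pos: [0.5286, -0.1894, 0.1987]
ee_rot: [-3.141, -0.0, 2.928]
force: [-0.7, -0.2, -0.7]
width: 0.0437
gripper_force: 0.0
t: 33.15
eef_pos: [0.5293, -0.1864, 0.1987]
ee_rot: [3.141, -0.0, 2.93]
force: [0.6, -0.1, -0.3]
width: 0.0439
gripper_force: 0.0
[ 0.5293 -0.1864  0.1987] ang -1.3561
side 253 28.11 29.59; top 185 21.21 25.02;
```

```bash
python3 -m creep '{"translation":[[0,0,-40],[0,0,-35],[0,0,-15],[0,0,-5],[0,0,0],[0,0,0],[0,0,0],[0,0,0]],"spin":[0,0,0,0,0,0,0,0],"gripper":[0.5,0.5,0.5,0.5,0.3,0.1,0.1,0.1]}' 20
python3 - <<'E'
from h import *
a=-1.356; Q=.048*np.array([[np.cos(a-.3*k),np.sin(a-.3*k)] for k in range(6)]); print((np.diff(Q,axis=0)*1e3).round(1).tolist())
a-=1.5;Q=.048*np.array([[np.cos(a-.05*k),np.sin(a-.05*k)] for k in range(25)]); print((np.diff(Q,axis=0)*1e3).round(1).tolist())
E
```

```text
t: 34.05
eef_pos: [0.53, -0.1865, 0.105]
ee_rot: [3.141, 0.002, 2.931]
force: [0.9, 0.8, 1.8]
width: 0.019
gripper_force: 20.0
[[-14.3, -0.9], [-14.0, 3.3], [-12.3, 7.3], [-9.6, 10.6], [-6.1, 13.0]]
[[-0.6, 2.3], [-0.5, 2.3], [-0.4, 2.4], [-0.3, 2.4], [-0.1, 2.4], [-0.0, 2.4], [0.1, 2.4], [0.2, 2.4], [0.3, 2.4], [0.5, 2.4], [0.6, 2.3], [0.7, 2.3], [0.8, 2.3], [0.9, 2.2], [1.0, 2.2], [1.1, 2.1], [1.2, 2.1], [1.3, 2.0], [1.4, 1.9], [1.5, 1.9], [1.6, 1.8], [1.7, 1.7], [1.8, 1.6], [1.9, 1.5]]
```

```bash
python3 -m creep '{"translation":[[-14.3,-0.9,0],[-14,3.3,0],[-12.3,7.3,0],[-9.6,10.6,0],[-6.1,13,0],[0,0,0],[0,0,0]],"spin":[0,0,0,0,0,0,0],"gripper":[0.1,0.1,0.1,0.1,0.1,0.1,0.1]}'
python3 w.py
python3 -m creep '{"translation":[[-0.6,2.3,0],[-0.5,2.3,0],[-0.4,2.4,0],[-0.3,2.4,0],[0,0,0]],"spin":[0,0,0,0,0],"gripper":[0.1,0.1,0.1,0.1,0.1]}' | head -2
python3 w.py
python3 -m creep '{"translation":[[-0.1,2.4,0],[0,2.4,0],[0,0,0]],"spin":[0,0,0],"gripper":[0.1,0.1,0.1]}' | head -2
python3 w.py
```

```text
t: 34.75
eef_pos: [0.4754, -0.1522, 0.105]
ee_rot: [3.14, 0.006, 2.931]
force: [6.0, 2.4, -3.2]
width: 0.0189
gripper_force: 20.0
[ 0.4754 -0.1522  0.105 ] ang -2.8335
side 255 28.1 29.72; top 0 None None; 
t: 35.35
eef_pos: [0.4737, -0.1434, 0.105]
[ 0.4737 -0.1434  0.105 ] ang -3.0318
side 253 28.1 29.71; top 33 22.52 13.36; 
t: 35.75
eef_pos: [0.4736, -0.1387, 0.105]
[ 0.4736 -0.1387  0.105 ] ang -3.1351
side 253 28.13 29.72; top 50 22.4 14.38;
```

```bash
python3 -m creep '{"translation":[[-0.9,2.4,0],[-0.8,2.4,0],[0,0,0]],"spin":[0,0,0],"gripper":[0.1,0.1,0.1]}' | head -2
python3 w.py
python3 -m creep '{"translation":[[0.3,2.4,0],[0.5,2.4,0],[0,0,0]],"spin":[0,0,0],"gripper":[0.1,0.1,0.1]}' | head -2
python3 w.py
python3 -m creep '{"translation":[[0.6,2.3,0],[0,0,0]],"spin":[0,0],"gripper":[0.1,0.1]}' | head -2
python3 w.py
```

```text
t: 36.15
eef_pos: [0.4737, -0.1337, 0.1051]
[ 0.4737 -0.1337  0.1051] ang 3.0383
side 254 28.09 29.76; top 79 22.39 16.29; 
t: 36.55
eef_pos: [0.4745, -0.1291, 0.1051]
[ 0.4745 -0.1291  0.1051] ang 2.9347
side 249 28.08 29.71; top 85 22.26 16.72; 
t: 36.85
eef_pos: [0.4749, -0.1269, 0.1051]
[ 0.4749 -0.1269  0.1051] ang 2.8857
side 250 28.1 29.69; top 85 22.26 16.72;
```

```bash
python3 -m creep '{"translation":[[0.7,2.3,0],[0,0,0]],"spin":[0,0],"gripper":[0.1,0.1]}' | head -2
python3 w.py
python3 -m creep '{"translation":[[0.8,2.3,0],[0,0,0]],"spin":[0,0],"gripper":[0.1,0.1]}' | head -2
python3 w.py
```

```text
t: 37.15
eef_pos: [0.4756, -0.1247, 0.1051]
[ 0.4756 -0.1247  0.1051] ang 2.8346
side 252 28.0 29.89; top 86 22.13 16.76; 
t: 37.45
eef_pos: [0.4763, -0.1225, 0.1051]
[ 0.4763 -0.1225  0.1051] ang 2.7841
side 260 27.6 30.4; top 90 21.58 16.56;
```

```bash
python3 -m creep '{"translation":[[0.9,2.2,0],[0,0,0]],"spin":[0,0],"gripper":[0.1,0.1]}' | head -2
python3 w.py
```

```text
t: 37.75
eef_pos: [0.4771, -0.1204, 0.1051]
[ 0.4771 -0.1204  0.1051] ang 2.7337
side 266 27.02 30.88; top 92 20.27 16.54;
```

First touch came at wheel angle ≈2.83 and the plate is now nudged by about 1 mm. I'll ease back a touch so that it stands square against the carriage.

```bash
python3 -m creep '{"translation":[[-1.1,-2.7,0],[0,0,0],[0,0,0]],"spin":[0,0,0],"gripper":[0.1,0.1,0.1]}'
python3 w.py
```

```text
t: 38.15
eef_pos: [0.4761, -0.1232, 0.1051]
ee_rot: [3.14, 0.008, 2.931]
force: [13.2, -4.6, -9.6]
width: 0.0189
gripper_force: 20.0
[ 0.4761 -0.1232  0.1051] ang 2.7999
side 270 26.76 31.27; top 100 19.68 16.84;
```

```bash
python3 -m creep '{"translation":[[0,0,0],[0,0,0]],"spin":[0,0],"gripper":[0.1,0.1]}' | head -2; python3 w.py
python3 - <<'E'
from h import *
T=cams.grab_frame("top")["img"]
# print carriage front edge column along mid row, blue mask, gauge to w
for n,(x0,y0,x1,y1) in (("top",(220,135,275,200)),("side",(210,170,275,235))):
    I=(T if n=="top" else cams.grab_frame("side")["img"])[y0:y1,x0:x1]
    m=cv2.inRange(cv2.cvtColor(I,cv2.COLOR_RGB2HSV),np.array((100,110,30)),np.array((128,255,255)))
    v,u=np.nonzero(m); print(n,len(u),u.mean().round(2),v.mean().round(2))
E
```

```text
t: 38.45
eef_pos: [0.4761, -0.1232, 0.1051]
[ 0.4761 -0.1232  0.1051] ang 2.7995
side 270 26.5 31.4; top 101 19.56 16.88; 
top 146 25.61 15.15
side 152 39.03 35.12
```

The plate is creeping forward: it is past its balance point. I'll back off 3 mm, straighten the plate again, and this time stop at the very first touch.

```bash
python3 -m creep '{"translation":[[-1.3,-7,0],[-0.6,-7.2,0],[0,0,0],[0,0,0],[0,0,0]],"spin":[0,0,0,0,0],"gripper":[0.1,0.1,0.1,0.3,0.5]}'
python3 w.py
python3 -m creep '{"translation":[[0,0,35],[0,0,40],[0,0,25],[16,40,0],[16,40,0],[16,40,0],[16,40,0],[16,40,0]],"spin":[0,0,0,0,0,0,0,0],"gripper":[0.5,0.5,0.5,0.5,0.5,0.5,0.5,0.5]}'
```

```text
t: 39.15
eef_pos: [0.4697, -0.1373, 0.1041]
ee_rot: [3.141, -0.0, 2.93]
force: [0.3, 0.7, -0.2]
width: 0.0293
gripper_force: 0.0
[ 0.4697 -0.1373  0.1041] ang 3.1192
side 274 26.61 31.32; top 86 19.56 16.15; 
t: 40.05
eef_pos: [0.5501, 0.0644, 0.204]
ee_rot: [-3.142, -0.0, 2.93]
force: [0.4, -0.0, -0.0]
width: 0.0437
gripper_force: 0.0
```

```bash
python3 -m creep '{"translation":[[18,40,0],[0.3,2,0],[0,0,-40],[0,0,-40],[0,0,-24],[0,0,0],[0,0,0]],"spin":[0,0,0,0,0,0,0],"gripper":[0.5,0.5,0.5,0.5,0.5,0.5,0.5]}'
python3 -m creep '{"translation":[[0,0,0],[0,0,0],[0,0,0],[0,0,0],[0,0,0],[0,0,0]],"spin":[0,0,0,0,0,0],"gripper":[0.3,0.2,0.1,0,0,0]}' 30
python3 -m creep '{"translation":[[0,0,2],[0,0,-1.5],[0,0,-1],[0,0,-0.7],[0,0,0],[0,0,0]],"spin":[0,0,0,0,0,0],"gripper":[0,0,0,0,0,0]}' 40
```

```text
t: 40.75
eef_pos: [0.5686, 0.1045, 0.1004]
ee_rot: [-3.141, -0.0, 2.931]
force: [0.8, -0.1, 0.9]
width: 0.0438
gripper_force: 0.0
t: 41.35
eef_pos: [0.5689, 0.1051, 0.1005]
ee_rot: [3.141, 0.001, 2.931]
force: [-1.0, 2.2, 4.4]
width: 0.0137
gripper_force: 30.0
t: 41.95
eef_pos: [0.569, 0.1049, 0.1004]
ee_rot: [3.141, 0.001, 2.931]
force: [-6.1, 1.1, 16.1]
width: 0.0136
gripper_force: 40.0
```

```bash
python3 -m creep '{"translation":[[0,0,0.8],[0.2,1.2,0],[0,0,0],[0,0,-0.4],[0,0,0]],"spin":[0,0,0,0,0],"gripper":[0,0,0,0,0]}'
python3 -m creep '{"translation":[[0,0,0],[0,0,0],[0,0,0],[0,0,0],[0,0,35],[0,0,40],[0,0,29]],"spin":[0,0,0,0,0,0,0],"gripper":[0.2,0.3,0.4,0.45,0.5,0.5,0.5]}'
python3 -m creep '{"translation":[[-16,-40,0],[-16,-40,0],[-16,-40,0],[-16,-40,0],[-16,-40,0],[-18,-43,0],[0,0,0],[0,0,0]],"spin":[0,0,0,0,0,0,0,0],"gripper":[0.5,0.5,0.5,0.5,0.5,0.5,0.5,0.5]}'
python3 w.py
```

```text
t: 42.45
eef_pos: [0.5689, 0.1055, 0.1004]
ee_rot: [-3.141, 0.001, 2.931]
force: [-4.0, -0.7, 13.2]
width: 0.0139
gripper_force: 40.0
t: 43.15
eef_pos: [0.5692, 0.1061, 0.2052]
ee_rot: [3.141, 0.001, 2.931]
force: [0.5, 0.7, -0.3]
width: 0.0437
gripper_force: 0.0
t: 43.95
eef_pos: [0.4703, -0.1379, 0.2031]
ee_rot: [3.141, 0.0, 2.928]
force: [-0.2, 0.3, -0.4]
width: 0.0434
gripper_force: 0.0
[ 0.4703 -0.1379  0.2031] ang 3.1319
side 248 28.35 29.57; top 0 None None;
```

```bash
python3 -m creep '{"translation":[[0,0,-40],[0,0,-35],[0,0,-20],[0,0,-3],[0,0,0],[0,0,0],[0,0,0],[0,0,0]],"spin":[0,0,0,0,0,0,0,0],"gripper":[0.5,0.5,0.5,0.5,0.3,0.1,0.1,0.1]}' 20
python3 w.py
python3 -m creep '{"translation":[[0.1,2.4,0],[0.2,2.4,0],[0,0,0]],"spin":[0,0,0],"gripper":[0.1,0.1,0.1]}' | sed -n '2p;4p'
python3 w.py
```

```text
t: 44.85
eef_pos: [0.4715, -0.1369, 0.1061]
ee_rot: [3.141, 0.002, 2.931]
force: [0.6, 0.7, 3.4]
width: 0.0184
gripper_force: 20.0
[ 0.4715 -0.1369  0.1061] ang 3.1089
side 244 28.34 29.61; top 58 22.79 15.34; 
eef_pos: [0.4719, -0.1322, 0.1061]
force: [-0.4, 0.8, 6.3]
[ 0.4719 -0.1322  0.1061] ang 3.0109
side 245 28.31 29.56; top 68 22.79 16.06;
```

```bash
python3 -m creep '{"translation":[[0.4,2.4,0],[0.5,2.3,0],[0,0,0]],"spin":[0,0,0],"gripper":[0.1,0.1,0.1]}' | sed -n '2p;4p'
python3 w.py
python3 -m creep '{"translation":[[0.3,1.2,0],[0,0,0]],"spin":[0,0],"gripper":[0.1,0.1]}' | sed -n '2p;4p'
python3 w.py
```

```text
eef_pos: [0.4728, -0.1276, 0.1061]
force: [-0.9, -0.5, 5.6]
[ 0.4728 -0.1276  0.1061] ang 2.9101
side 248 28.08 29.8; top 74 22.53 16.42; 
eef_pos: [0.473, -0.1264, 0.1061]
force: [-1.7, -0.3, 6.6]
[ 0.473  -0.1264  0.1061] ang 2.886
side 247 28.04 29.8; top 77 22.17 16.47;
```

First touch is detected (the handle has moved about 0.6 mm). I'll check that it's stable and then release.

```bash
python3 -m creep '{"translation":[[0,0,0],[0,0,0],[0,0,0],[0,0,0]],"spin":[0,0,0,0],"gripper":[0.1,0.1,0.1,0.1]}' | sed -n '2p;4p'
python3 w.py; python3 w.py
```

```text
eef_pos: [0.473, -0.1265, 0.1061]
force: [-0.0, -0.6, 6.9]
[ 0.473  -0.1265  0.1061] ang 2.8866
side 246 28.1 29.75; top 76 22.32 16.42; 
[ 0.4731 -0.1265  0.1061] ang 2.886
side 249 28.08 29.86; top 76 22.32 16.42;
```

```bash
python3 -m creep '{"translation":[[0.3,1,0],[0,0,0],[0,0,0]],"spin":[0,0,0],"gripper":[0.1,0.1,0.1]}' | sed -n '2p;4p'
python3 w.py; python3 w.py
```

```text
eef_pos: [0.4733, -0.1255, 0.1061]
force: [-0.8, -0.0, 6.1]
[ 0.4733 -0.1255  0.1061] ang 2.8651
side 248 27.96 30.02; top 79 22.08 16.44; 
[ 0.4733 -0.1255  0.1061] ang 2.865
side 250 28.01 30.06; top 79 22.08 16.44;
```

Every step now moves the plate, so it is in contact and stable. Release and retreat.

```bash
python3 -m creep '{"translation":[[0,0,0],[0,0,0],[0,0,0],[0,0,0],[0,0,25],[0,0,35],[0,0,35],[0,0,10]],"spin":[0,0,0,0,0,0,0,0],"gripper":[0.2,0.3,0.4,0.45,0.45,0.45,0.45,0.45]}' | sed -n '2p;4p'
python3 w.py
python3 -m creep '{"translation":[[0,-40,0],[0,-45,0],[0,-45,0],[0,-45,0],[0,-45,0],[0,-40,0],[0,0,0],[0,0,0]],"spin":[0,0,0,0,0,0,0,0],"gripper":[0.45,0.45,0.45,0.45,0.45,0.45,0.45,0.45]}' | sed -n '1p;2p'
python3 w.py
python3 - <<'E'
from h import *
for c in("top","side"):
  cams.grab_frame(c)
  for l in("carriage_face","stop_mid","crank_mid","spare"):
    print(c,l,[(np.round(x["centre"],4).tolist(),round(x["confidence"],2)) for x in nets.pinpoint(c,l)[:1]])
E
python3 w.py
```

```text
eef_pos: [0.4742, -0.1254, 0.2137]
force: [0.2, -0.0, -0.5]
[ 0.4742 -0.1254  0.2137] ang 2.8581
side 242 27.97 30.27; top 0 None None; 
t: 48.85
eef_pos: [0.4713, -0.3857, 0.2075]
[ 0.4713 -0.3857  0.2075] ang -1.7605
side 248 27.99 29.97; top 210 21.0 23.95; 
top carriage_face [([0.5697, 0.104, 0.0583], 0.7)]
top stop_mid [([0.5645, 0.1073, 0.063], 0.53)]
top crank_mid [([0.4707, -0.1264, 0.1185], 0.63)]
top spare [([0.4352, 0.2708, 0.012], 0.56)]
side carriage_face [([0.5684, 0.0986, 0.0658], 0.78)]
side stop_mid [([0.5669, 0.105, 0.0621], 0.75)]
side crank_mid [([0.4742, -0.1266, 0.1212], 0.47)]
side spare [([0.4339, 0.2685, 0.012], 0.77)]
[ 0.4727 -0.385   0.2102] ang -1.7557
side 248 28.0 29.98; top 207 21.0 24.0;
```

The plate is upright and stable, the carriage is against it, and the green plate is still in its place. Handing in.

```bash
python3 -c "
from station import arm; print(arm.job_done())"
```

```text
the job is handed in; nothing more can be done
None
```

The job is handed in: the yellow plate is fully home and upright in the yellow-dot slot, the carriage was wound up to touch it (after one over-push that I backed off and re-squared), and the green plate was left in the rack.

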